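# Match the sample kit on the parts balance

## Robot

A 7-joint arm with a two-finger parallel gripper is mounted at the origin on the work surface. World frame = base frame: x ahead of the robot, y to its left, z up, the work surface at z = 0. Lengths are in m, angles in rad, forces in N, time in s.
With the tool pointing down it reaches from about 0.425 to 0.925 m from the base axis. Payload 6.8 kg.
Tool frame: the origin (TCP) lies at the very end of the fingers, on their centre line; the grasp point (between the pads) lies 19 mm behind it; z points along the fingers, x is the direction in which the jaws open and shut, and the axes are right-handed (so a half turn about z gives the same grasp; the last joint's range is limited). The gripper opens to 85 mm and grips with 20 to 120 N. Pads are 22 mm wide; open, the fingers measure 114 mm over their backs; the gripper's body (76 mm by 85 mm) begins 54 mm behind the grasp point. The pads swing forward as they close: fully open they stand 13 mm farther back than shut.
Start: joints at [1.199, 0.477, 0.022, 1.555, -0.011, 1.109, -0.083], TCP at [0.176, -0.652, 0.231] pointing down, gripper open.
Joint ranges: [-2.96, 2.96], [-0.34, 2.1], [-1.41, 1.46], [0.24, 2.44], [-1.37, 4.51], [0.17, 1.92], [-2.96, 2.96]. Speed limits (rad/s): [2.39, 2.39, 3.14, 3.14, 3.14, 3.14, 3.14].

## Interface

Orientations are given as a rotation vector (axis times angle).
In Python, from bench import get_obs, imaging, hand_in gives the robot as it stands.
- The arm moves only by the tool send_rows, never from a script. Its argument "motion" is a list of rows, each an object with "dp": the shift along the world's x, y, z in m, a list of three; "rot": the turn, a rotation vector about the world's x, y, z in rad, a list of three; "grip": the finger opening in m, from 0 to 0.0854. In form: [{"dp": [dx, dy, dz], "rot": [ax, ay, az], "grip": grip}, ...]. A call has 1 to 20 rows; each row shifts and turns the pose as measured when the row begins; what a row does not reach is not made up. A row lasts 1/8 s, in which the tool goes at most 62.5 mm and 10.7 degrees, less where a joint would pass 70% of its speed; a pose out of reach is approached as far as the arm can. A call is refused whole if a number of a shift passes 0.0625 or a number of a turn 0.188, either way. A call with a gripper value outside its range is refused whole. The fingers move at their own pace and stop on an object; "grip_force" is the grip in N (left out, the last holds). Time passes only in rows, so rows that do not move let the fingers close. It gives the time, the measured TCP pose, the force and the opening at its end, in the units of the state.
- get_obs(): the state, without advancing time (a new reading comes with each control period).
- imaging.grab_frame(name): name is "side" or "top" or "wrist"; returns a dict with "img" (420x560x3 uint8, red, green, blue), "fx", "fy", "cx", "cy" (pixels), "R" (3x3) and "t" (3): a world point X has camera coordinates R X + t. Camera axes: x right, y down, z forward; pixel columns grow to the right and rows downward; lengths in m; the calibration is good to about 2 mm. The wrist camera is an equidistant fisheye: a pixel r from the principal point sees the ray r / f radians off the axis. A picture is of the moment at which its call begins. There is no depth.
- hand_in(): hands the job in, once; it reports no verdict.
The state is a dict: "clock": time; "joints": joint angles; "qvel": joint speeds; "tau": joint torques, N m; "tcp_pos": TCP position; "orientation": TCP orientation; "contact_force": force on the tool from outside, world axes, zero at the start; "moment": the same for the moment, N m; "grip_width": finger opening in m.
Only numpy, scipy, OpenCV 4.12 (cv2) and the standard library are available. Lean on these libraries where they do the work, as an engineer would, in place of code of your own. Each camera call takes 0.05 s, during which the arm holds its last target. There are 200 camera calls.

## Task

One pan of the bench balance carries a sample kit: one large brass cable gland and one plug-in relay. Pick the same two parts, the large gland and the relay, from the bench and stand both upright in the empty pan, so that the beam comes level and stays there.

Things in the scene. Friction and masses are not known exactly. Their poses are not given: they have to be found in the camera images.
- gland: the large loose brass cable gland on the bench (bystanders: a smaller one 32 mm tall, a white circuit breaker, a screwdriver): round, upright, 50 mm tall, 150 g; hexagon foot about 44 mm across, 7 mm thick; body 36 mm in diameter from 13 to 42 mm height (grip there, any direction); rounded top with black mouth. Origin at the centre of its underside, z up.
- relay: the loose plug-in relay on the bench: an upright block, 28 mm along its x, 36 mm along its y, 68 mm tall, 90 g, grey socket foot (24 mm tall) under a pale cover (27 x 34 mm). Origin at the centre of its underside, z up.
- empty_pan_top (a point): centre of the top face of the empty pan, a flat rimless steel plate 125 mm along its x, 150 mm along its y, always horizontal; top 97 mm above the bench until both parts are in, then 85 mm at level. +y runs along the beam to the loaded pan, 210 mm away, which holds an identical gland and relay; midway a dial plate rises to 110 mm. The two parts fit side by side along y, 33 mm either side of this point.
- beam (a joint): tilt of the balance beam in rad: -0.114 with the loaded pan fully down (start), 0 level, +0.114 with the other pan fully down. A light spring rights it, 20 g of difference tips it by about 0.06.
Mind the look-alikes: they are no part of the job. What is shaped like the relay but blue or pink is not meant.

How it is judged:
At the end, for the whole second after the job is handed in: The large gland and the relay stand upright (within 10 degrees) and at rest anywhere on the once-empty pan (centres within its 125 x 150 mm plate, undersides on it), and the beam rests level within 0.03 rad (about 3 mm at the pans), not swinging (value of joint beam between -0.03 and 0.03 rad and velocity of joint beam between -0.05 and 0.05 rad/s and x of gland in the frame of empty_pan_top between -0.0625 and 0.0625 m and y of gland in the frame of empty_pan_top between -0.075 and 0.075 m and z of gland in the frame of empty_pan_top between -0.005 and 0.006 m and x of relay in the frame of empty_pan_top between -0.0625 and 0.0625 m and y of relay in the frame of empty_pan_top between -0.075 and 0.075 m and z of relay in the frame of empty_pan_top between -0.005 and 0.006 m and angle between each of gland, relay's own z axis and vertical below 0.175 rad and linear speed of each of gland, relay below 0.02 m/s); the robot touches nothing.
It also fails if it takes over 64 s, if anything falls off the work surface, if the arm or the gripper's body presses on something with over 40 N, if the wrist force passes 120 N, or if a joint passes its speed limit or range.

## Working session

There is one attempt and no reset: what is moved stays moved. The work goes in short steps, Python scripts to look and compute and a tool call to move; the robot and the scene stay as the last step left them, time stands still between calls to the robot, and variables do not carry over. Pictures are saved under pics/ and viewed, about 8 in all and at most 12, crops included, and the job is handed in when it is done.

Besides the shell and the picture viewer there is one more tool, called after "Call:" as a command line: name --argument value ..., lists and objects as JSON in quotes. send_rows: Moves the arm, as the interface text tells. Its arguments: {"type":"object","properties":{"motion":{"type":"array","items":{"type":"object","properties":{"dp":{"type":"array","items":{"type":"number"}},"rot":{"type":"array","items":{"type":"number"}},"grip":{"type":"number"}}}},"grip_force":{"type":"number"}},"required":["motion"]}

```bash
mkdir -p pics
cat > h.py <<'E'
import numpy as np, cv2
from bench import get_obs, imaging, hand_in
def grab(n,name):
    f=imaging.grab_frame(n); cv2.imwrite(f'pics/{name}.png',f['img'][:,:,::-1])
    np.savez(f'pics/{name}.npz',**f); return f
def ray(f,u,v,fish=False):
    x=(u-f['cx'])/f['fx'];y=(v-f['cy'])/f['fy']
    if fish:
        r=np.hypot(x,y); d=np.array([x/r*np.sin(r),y/r*np.sin(r),np.cos(r)]) if r>0 else np.array([0,0,1.])
    else: d=np.array([x,y,1.])
    R=np.array(f['R']);return -R.T@np.array(f['t']),R.T@d
def at(f,u,v,z,fish=False):
    c,d=ray(f,u,v,fish);return c+d*(z-c[2])/d[2]
def proj(f,X):
    p=np.array(f['R'])@np.array(X)+np.array(f['t']);return f['fx']*p[0]/p[2]+f['cx'],f['fy']*p[1]/p[2]+f['cy']
E
python3 - <<'E'
from h import *
a=grab('top','top0')['img'];b=grab('side','side0')['img']
cv2.imwrite('pics/a.png',cv2.resize(a,(800,600),interpolation=2)[:,:,::-1])
cv2.imwrite('pics/b.png',cv2.resize(b,(800,600),interpolation=2)[:,:,::-1])
print(get_obs())
E
```

```text
{'clock': 0.1, 'joints': array([ 1.19889674,  0.47773114,  0.02233403,  1.55632788, -0.01150357,
        1.1093022 , -0.08307072]), 'qvel': array([ 0.00197417, -0.0020541 ,  0.00065475, -0.00340793,  0.00096508,
       -0.00085931, -0.00081271]), 'tau': array([ 4.58036826e-03, -5.97757101e+01,  1.61390428e+00, -2.81955117e+01,
        1.28072704e-02,  4.97843575e-03, -8.40645697e-06]), 'tcp_pos': array([ 0.1758665 , -0.65114443,  0.23042401]), 'orientation': array([-2.49363770e+00,  1.90936625e+00,  2.14787719e-03]), 'contact_force': array([-0.53304625,  0.3387882 , -0.01250192]), 'moment': array([-0.0338591 , -0.04903096,  0.0286331 ]), 'grip_width': 0.08516050066913189}
```

View pics/a.png

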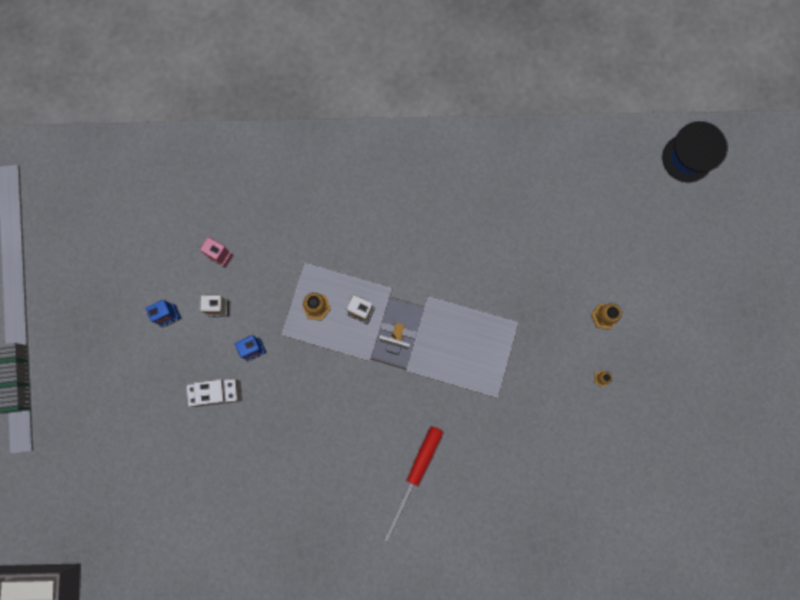

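View pics/b.png

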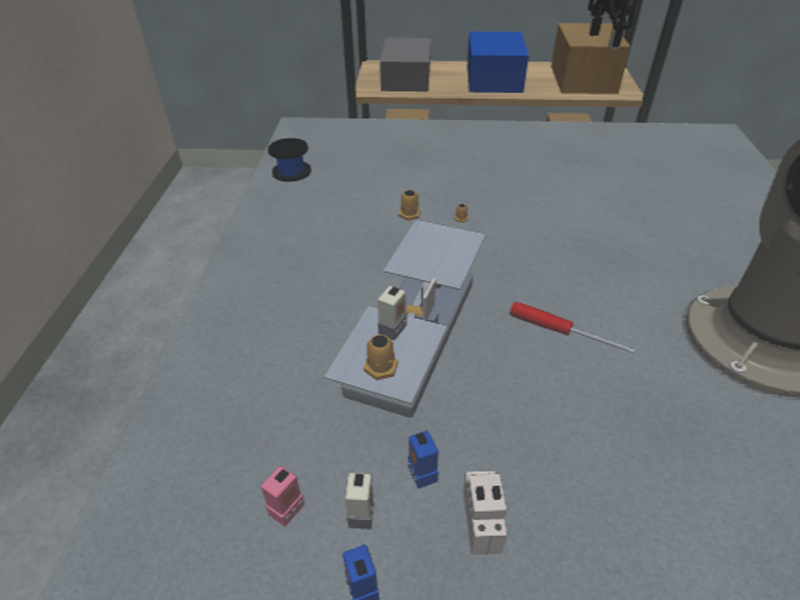

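Candidates, in 800×600 top-view pixels:
- Relay: the white block on the bench (211,304) is the one. I rule out blue (162,312), blue (249,347), pink (215,250), the breaker (212,391) and the relay in the loaded pan (360,308).
- Gland: the large one on the bench (607,315) is the one. I rule out the small one (603,378) and the one in the loaded pan (315,304).
- The empty pan is centred near (463,346).

Next is a close crop to check.

Run:
```python
from h import *
f=dict(np.load('pics/top0.npz'));im=f['img'];s=dict(np.load('pics/side0.npz'))
def c(im,u,v,w,h,k): return cv2.resize(im[v-h//2:v+h//2,u-w//2:u+w//2],None,fx=k,fy=k,interpolation=2)
A=c(im,150,212,50,36,8);B=c(im,425,222,50,36,8);
C=c(s['img'],250,350,50,36,8);D=c(s['img'],287,142,50,36,8)
cv2.imwrite('pics/c.png',np.vstack([np.hstack([A,B]),np.hstack([C,D])])[:,:,::-1])
k=.7
for n,u,v,z in [('relaytop',211,304,.068),('glandtop',613,313,.05)]: print(n,at(f,u*k,v*k,z))
P=np.array([at(f,u*k,v*k,.097) for u,v in [(429,297),(518,321),(498,397),(407,371)]])
print(P,P.mean(0)); d=P[[0,3]].mean(0)-P[[1,2]].mean(0);print('y dir',d,np.arctan2(d[1],d[0]))
print(f['R'],f['t'],f['fx'])
```

```text
relaytop [0.60109812 0.32670195 0.068     ]
glandtop [ 0.57522417 -0.33481703  0.05      ]
[[ 0.60070299 -0.02793655  0.097     ]
 [ 0.55916687 -0.16834997  0.097     ]
 [ 0.43997905 -0.13147189  0.097     ]
 [ 0.48354167  0.00997775  0.097     ]] [ 0.52084765 -0.07944517  0.097     ]
y dir [0.04254937 0.14093153 0.        ] 1.2775833856601453
[[-0.02108472 -0.99976937  0.00407925]
 [-0.98836312  0.02022903 -0.15076185]
 [ 0.15064456 -0.00721055 -0.9885617 ]] [0.03918525 0.59665969 1.18059857] 515.1944423265522
```

View pics/c.png

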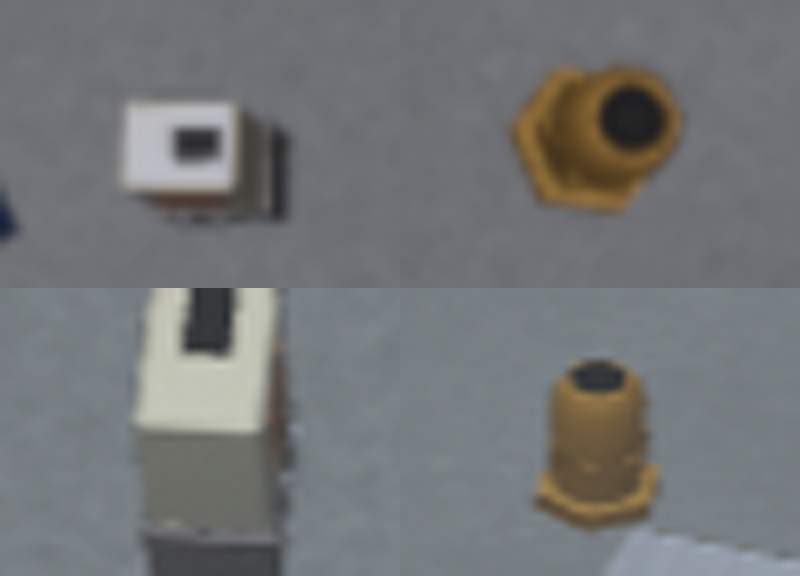

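The crop confirms both. The block has a pale cover and grey foot, with top-face corners at crop (125,102), (240,102), (237,190) and (120,188). The gland is the large brass one, mouth centred at crop (632,118) in the top view and (598,376) in the side view. The jaws should point along the pan's x for the placings.

Run:
```python
from h import *
f=dict(np.load('pics/top0.npz'));s=dict(np.load('pics/side0.npz'))
g=at(f,400+29,204+118/8,.05);print('gland',g,'side',at(s,262+198/8,124+88/8,.05))
R=np.array([at(f,125+x/8,194+y/8,.068) for x,y in [(125,102),(240,102),(237,190),(120,188)]])
d=R[[0,3]].mean(0)-R[[1,2]].mean(0);print('relay',R.mean(0),d,'ydir',np.arctan2(d[1],d[0]),R)
for u,v in [(417,222),(484,234),(466,284),(386,271)]: print('pan side',at(s,u*.7,v*.7,.097))
```

```text
gland [ 0.57606528 -0.33463505  0.05      ] side [ 0.57745332 -0.33297084  0.05      ]
relay [0.60257161 0.32704487 0.068     ] [0.0009854  0.03378689 0.        ] ydir 1.5416393832734743 [[0.6157439  0.34344689 0.068     ]
 [0.6150591  0.30990166 0.068     ]
 [0.58909871 0.31040119 0.068     ]
 [0.59038471 0.34442975 0.068     ]]
pan side [ 0.55701782 -0.1589785   0.097     ]
pan side [ 0.44356663 -0.1283735   0.097     ]
pan side [0.47728803 0.00378841 0.097     ]
pan side [ 0.60019948 -0.02151169  0.097     ]
```

Call:
send_rows --motion '[{"dp":[0.05,0.04,0],"rot":[0,0,0.17],"grip":0.085},{"dp":[0.05,0.04,0],"rot":[0,0,0.17],"grip":0.085},{"dp":[0.05,0.04,0],"rot":[0,0,0.17],"grip":0.085},{"dp":[0.05,0.04,0],"rot":[0,0,0.17],"grip":0.085},{"dp":[0.05,0.04,0],"rot":[0,0,0.17],"grip":0.085},{"dp":[0.05,0.04,0],"rot":[0,0,0.17],"grip":0.085},{"dp":[0.04,0.03,0],"rot":[0,0,0],"grip":0.085},{"dp":[0,0,0],"rot":[0,0,0],"grip":0.085}]'

```text
clock: 1.1
tcp_pos: [0.5099, -0.3783, 0.2274]
orientation: [-3.116, 0.4, 0.006]
contact_force: [-0.6, 0.0, 0.0]
grip_width: 0.0849
```

Call:
send_rows --motion '[{"dp":[0.034,0.022,0],"rot":[0,0,-0.018],"grip":0.085},{"dp":[0.033,0.022,0],"rot":[0,0,-0.018],"grip":0.085},{"dp":[0,0,-0.05],"rot":[0,0,0],"grip":0.085},{"dp":[0,0,-0.05],"rot":[0,0,0],"grip":0.085},{"dp":[0,0,-0.03],"rot":[0,0,0],"grip":0.085},{"dp":[0,0,0],"rot":[0,0,0],"grip":0.085}]' --grip_force 30

```text
clock: 1.85
tcp_pos: [0.574, -0.3375, 0.0922]
orientation: [3.104, -0.467, -0.013]
contact_force: [-0.1, -0.5, 0.7]
grip_width: 0.0852
```

Call:
send_rows --motion '[{"dp":[0.003,0.0035,-0.04],"rot":[0,0,0],"grip":0.085},{"dp":[0,0,-0.03],"rot":[0,0,0],"grip":0.085},{"dp":[0,0,-0.009],"rot":[0,0,0],"grip":0.085},{"dp":[0,0,0],"rot":[0,0,0],"grip":0.085},{"dp":[0,0,0],"rot":[0,0,0],"grip":0.03},{"dp":[0,0,0],"rot":[0,0,0],"grip":0.02},{"dp":[0,0,0],"rot":[0,0,0],"grip":0.02},{"dp":[0,0,0],"rot":[0,0,0],"grip":0.02},{"dp":[0,0,0],"rot":[0,0,0],"grip":0.02},{"dp":[0,0,0],"rot":[0,0,0],"grip":0.02}]'

```text
clock: 3.1
tcp_pos: [0.581, -0.3402, 0.022]
orientation: [3.097, -0.474, 0.007]
contact_force: [-0.1, 0.1, -2.0]
grip_width: 0.0351
```

Call:
send_rows --motion '[{"dp":[0,0,0],"rot":[0,0,0],"grip":0.06},{"dp":[0,0,0],"rot":[0,0,0],"grip":0.06},{"dp":[0,0.006,-0.006],"rot":[0,0,0],"grip":0.06},{"dp":[0,0,-0.006],"rot":[0,0,0],"grip":0.06},{"dp":[0,0,0],"rot":[0,0,0],"grip":0.06}]'

```text
clock: 3.72
tcp_pos: [0.5812, -0.3334, 0.0091]
orientation: [3.097, -0.473, 0.007]
contact_force: [-0.4, 0.1, -0.1]
grip_width: 0.0602
```

Run:
```python
from h import *
o=get_obs();print(o['tcp_pos'],o['orientation'],o['contact_force'])
a=grab('wrist','w1')['img'];cv2.imwrite('pics/w1b.png',a[:,:,::-1])
```

```text
[ 0.58115574 -0.33344424  0.00910109] [ 3.09712276 -0.47327066  0.00675265] [-0.3936018   0.12289023 -0.07084254]
```

View pics/w1b.png

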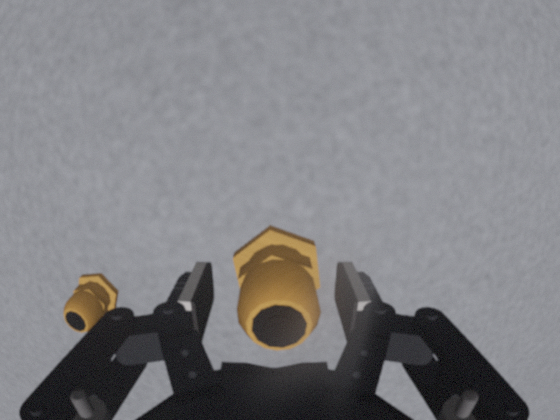

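The gland stands upright and centred between the pads (column 278, pads at 205 and 345). Next: grip and lift.

Call:
send_rows --motion '[{"dp":[0,0,0],"rot":[0,0,0],"grip":0.02},{"dp":[0,0,0],"rot":[0,0,0],"grip":0.02},{"dp":[0,0,0],"rot":[0,0,0],"grip":0.02},{"dp":[0,0,0],"rot":[0,0,0],"grip":0.02},{"dp":[0,0,0.02],"rot":[0,0,0],"grip":0.02},{"dp":[0,0,0.04],"rot":[0,0,0],"grip":0.02},{"dp":[0,0,0.05],"rot":[0,0,0],"grip":0.02},{"dp":[0,0,0.05],"rot":[0,0,0],"grip":0.02},{"dp":[0,0,0],"rot":[0,0,0],"grip":0.02}]' --grip_force 40

```text
clock: 4.9
tcp_pos: [0.5808, -0.3333, 0.1793]
orientation: [3.096, -0.473, 0.01]
contact_force: [0.5, 0.7, -2.5]
grip_width: 0.0346
```

Call:
send_rows --motion '[{"dp":[-0.012,0.04,0],"rot":[0,0,0],"grip":0.02},{"dp":[-0.015,0.046,0],"rot":[0,0,0],"grip":0.02},{"dp":[-0.015,0.046,0],"rot":[0,0,0],"grip":0.02},{"dp":[-0.014,0.046,0],"rot":[0,0,0],"grip":0.02},{"dp":[-0.014,0.046,-0.01],"rot":[0,0,0],"grip":0.02},{"dp":[0,0,-0.02],"rot":[0,0,0],"grip":0.02},{"dp":[0,0,-0.01],"rot":[0,0,0],"grip":0.02},{"dp":[0,0,0],"rot":[0,0,0],"grip":0.02}]'

```text
clock: 5.9
tcp_pos: [0.5036, -0.1034, 0.139]
orientation: [3.094, -0.474, 0.007]
contact_force: [0.0, -0.6, -0.7]
grip_width: 0.035
```

Run:
```python
from h import *
o=get_obs();print(o['tcp_pos'],o['orientation'],o['contact_force'])
s=grab('side','s1')['img'][100:310,170:450];cv2.imwrite('pics/s1b.png',cv2.resize(s,(800,600),interpolation=2)[:,:,::-1])
```

```text
[ 0.50355137 -0.10342768  0.13895782] [ 3.0943127  -0.47427213  0.00694693] [ 0.00700023 -0.64562272 -0.68489055]
```

View pics/s1b.png

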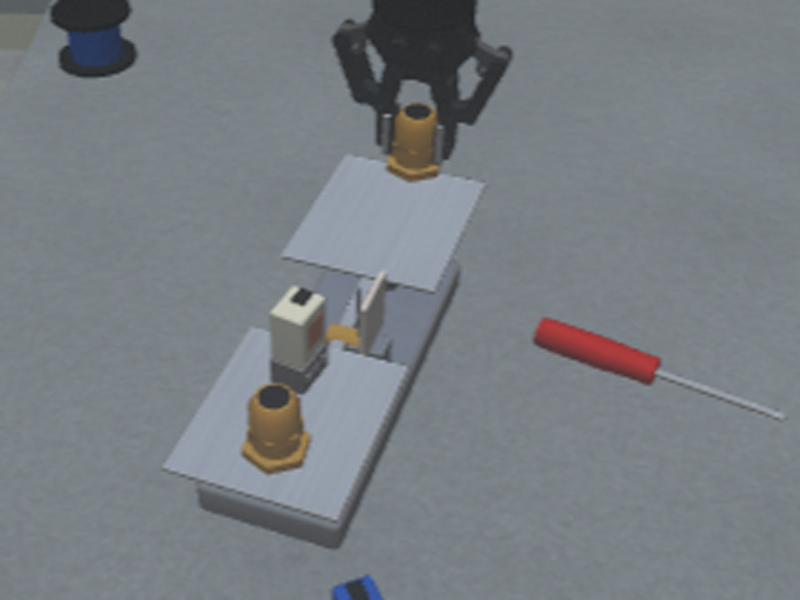

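The gland hangs upright over the outer end of the empty pan, foot at (413,165). Correcting by a few mm and lowering.

Call:
send_rows --motion '[{"dp":[0.007,-0.006,-0.01],"rot":[0,0,0],"grip":0.02},{"dp":[0,0,-0.01],"rot":[0,0,0],"grip":0.02},{"dp":[0,0,-0.006],"rot":[0,0,0],"grip":0.02},{"dp":[0,0,0],"rot":[0,0,0],"grip":0.02}]'

```text
clock: 6.45
tcp_pos: [0.5122, -0.112, 0.112]
orientation: [3.093, -0.48, 0.01]
contact_force: [0.2, 0.9, -1.5]
grip_width: 0.0348
```

Call:
send_rows --motion '[{"dp":[0,0,-0.003],"rot":[0,0,0],"grip":0.02},{"dp":[0,0,-0.002],"rot":[0,0,0],"grip":0.02},{"dp":[0,0,0],"rot":[0,0,0],"grip":0.02}]'

```text
clock: 6.82
tcp_pos: [0.5124, -0.1118, 0.107]
orientation: [3.093, -0.479, 0.011]
contact_force: [-0.1, 0.2, -1.9]
grip_width: 0.0349
```

Call:
send_rows --motion '[{"dp":[0,0,-0.001],"rot":[0,0,0],"grip":0.02},{"dp":[0,0,0],"rot":[0,0,0],"grip":0.02}]'

```text
clock: 7.08
tcp_pos: [0.5126, -0.1118, 0.1065]
orientation: [3.093, -0.479, 0.012]
contact_force: [0.1, -0.3, 0.7]
grip_width: 0.0348
```

The force changed sign, so the gland touches the pan. Releasing and lifting.

Call:
send_rows --motion '[{"dp":[0,0,0],"rot":[0,0,0],"grip":0.045},{"dp":[0,0,0],"rot":[0,0,0],"grip":0.06},{"dp":[0,0,0],"rot":[0,0,0],"grip":0.065},{"dp":[0,0,0.03],"rot":[0,0,0],"grip":0.065},{"dp":[0,0,0.05],"rot":[0,0,0],"grip":0.065},{"dp":[0,0,0.05],"rot":[0,0,0],"grip":0.065},{"dp":[0.01,0.05,0],"rot":[0,0,0.06],"grip":0.065},{"dp":[0.01,0.055,0],"rot":[0,0,0.06],"grip":0.065},{"dp":[0.012,0.055,0],"rot":[0,0,0.06],"grip":0.065},{"dp":[0.012,0.055,0],"rot":[0,0,0.06],"grip":0.065},{"dp":[0.012,0.055,0],"rot":[0,0,0.03],"grip":0.065},{"dp":[0.012,0.055,0],"rot":[0,0,0],"grip":0.065},{"dp":[0.012,0.05,0],"rot":[0,0,0],"grip":0.065},{"dp":[0,0,0],"rot":[0,0,0],"grip":0.065}]'

```text
clock: 8.82
tcp_pos: [0.5932, 0.2736, 0.2422]
orientation: [3.132, -0.055, 0.021]
contact_force: [-0.4, 0.0, -0.3]
grip_width: 0.0651
```

Run:
```python
from h import *
o=get_obs();print(o['tcp_pos'],o['orientation'],o['contact_force'])
s=grab('side','s2')['img'][120:420,90:490];cv2.imwrite('pics/s2b.png',cv2.resize(s,(800,600),interpolation=2)[:,:,::-1])
```

```text
[0.5931648  0.27360605 0.2421631 ] [ 3.13185871 -0.05527691  0.02068148] [-0.41695387  0.04342666 -0.33168613]
```

View pics/s2b.png

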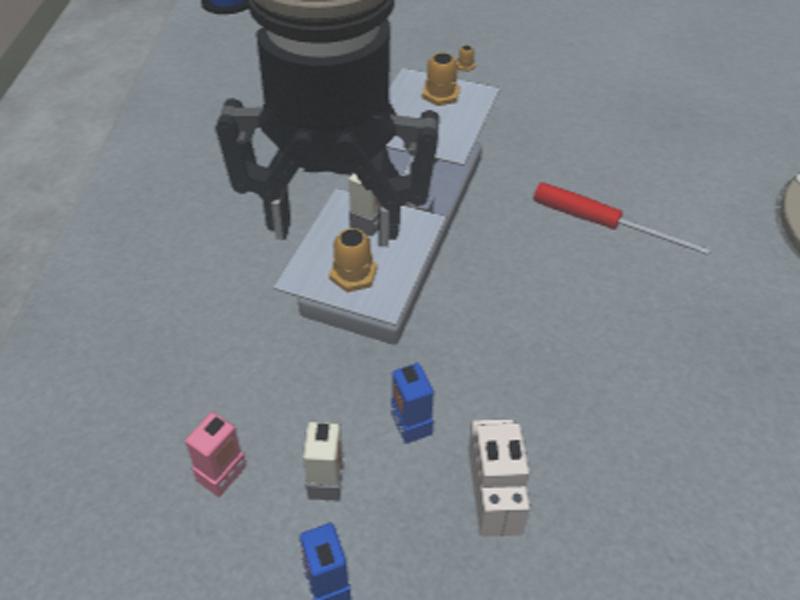

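The gland stands upright on the pan at (441,78). The relay is at (322,460) with its neighbours clear. Moving over it.

Call:
send_rows --motion '[{"dp":[0.009,0.03,-0.03],"rot":[0,0,0],"grip":0.065},{"dp":[0,0.022,-0.05],"rot":[0,0,0],"grip":0.065},{"dp":[0,0,-0.04],"rot":[0,0,0],"grip":0.065},{"dp":[0,0,0],"rot":[0,0,0],"grip":0.065},{"dp":[0,0,0],"rot":[0,0,0],"grip":0.065}]'

```text
clock: 9.5
tcp_pos: [0.6067, 0.3148, 0.1216]
orientation: [3.125, -0.076, 0.029]
contact_force: [-0.3, -0.2, 0.7]
grip_width: 0.0646
```

Run:
```python
from h import *
o=get_obs();print(o['tcp_pos'],o['orientation'],o['contact_force'])
a=grab('wrist','w2')['img'];cv2.imwrite('pics/w2b.png',a[:,:,::-1])
```

```text
[0.60666374 0.31482029 0.12162569] [ 3.12485246 -0.07611019  0.02861777] [-0.29644523 -0.17009226  0.67259431]
```

View pics/w2b.png

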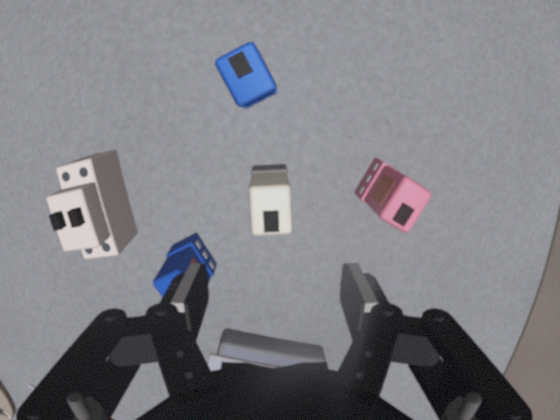

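The white relay is centred between the pads (column 270) and about 12 mm ahead in y. I'll also take out the small tilt, go down and grip.

Call:
send_rows --motion '[{"dp":[-0.003,0.013,0],"rot":[0,0.018,0.02],"grip":0.065},{"dp":[0,0,0],"rot":[0,0,0],"grip":0.065},{"dp":[0,0,-0.03],"rot":[0,0,0],"grip":0.065},{"dp":[0,0,-0.03],"rot":[0,0,0],"grip":0.065},{"dp":[0,0,-0.018],"rot":[0,0,0],"grip":0.065},{"dp":[0,0,0],"rot":[0,0,0],"grip":0.065},{"dp":[0,0,0],"rot":[0,0,0],"grip":0.065}]'

```text
clock: 10.42
tcp_pos: [0.608, 0.3313, 0.0503]
orientation: [3.132, -0.044, 0.016]
contact_force: [-0.4, -1.0, 0.1]
grip_width: 0.0646
```

Call:
send_rows --motion '[{"dp":[-0.005,-0.004,-0.01],"rot":[0,0.01,0],"grip":0.065},{"dp":[0,0,-0.01],"rot":[0,0,0],"grip":0.065},{"dp":[0,0,0],"rot":[0,0,0],"grip":0.05},{"dp":[0,0,0],"rot":[0,0,0],"grip":0.035},{"dp":[0,0,0],"rot":[0,0,0],"grip":0.02},{"dp":[0,0,0],"rot":[0,0,0],"grip":0.015},{"dp":[0,0,0],"rot":[0,0,0],"grip":0.015},{"dp":[0,0,0],"rot":[0,0,0],"grip":0.015},{"dp":[0,0,0],"rot":[0,0,0],"grip":0.015}]' --grip_force 35

```text
clock: 11.55
tcp_pos: [0.6037, 0.3275, 0.0312]
orientation: [3.133, -0.045, 0.004]
contact_force: [-0.1, -0.5, -1.6]
grip_width: 0.0264
```

Call:
send_rows --motion '[{"dp":[0,0,0.03],"rot":[0,0,0],"grip":0.015},{"dp":[0,0,0.05],"rot":[0,0,0],"grip":0.015},{"dp":[0,0,0.05],"rot":[0,0,0],"grip":0.015},{"dp":[0,0,0.05],"rot":[0,0,0],"grip":0.015},{"dp":[0,0,0.03],"rot":[0,0,0],"grip":0.015},{"dp":[-0.01,-0.045,0],"rot":[0,0,-0.05],"grip":0.015},{"dp":[-0.01,-0.05,0],"rot":[0,0,-0.05],"grip":0.015},{"dp":[-0.01,-0.05,0],"rot":[0,0,-0.05],"grip":0.015},{"dp":[-0.01,-0.05,0],"rot":[0,0,-0.05],"grip":0.015},{"dp":[-0.01,-0.05,0],"rot":[0,0,-0.04],"grip":0.015},{"dp":[-0.01,-0.05,0],"rot":[0,0,0],"grip":0.015},{"dp":[-0.01,-0.03,0],"rot":[0,0,0],"grip":0.015},{"dp":[0,0,0],"rot":[0,0,0],"grip":0.015},{"dp":[0,0,0],"rot":[0,0,0],"grip":0.015}]'

```text
clock: 13.3
tcp_pos: [0.5269, -0.0063, 0.2486]
orientation: [3.105, -0.429, 0.005]
contact_force: [0.6, 1.0, -1.7]
grip_width: 0.0267
```

Call:
send_rows --motion '[{"dp":[0.003,-0.037,0],"rot":[0,0,-0.016],"grip":0.015},{"dp":[0,0,0],"rot":[0,0,0],"grip":0.015},{"dp":[0,0,-0.04],"rot":[0,0,0],"grip":0.015},{"dp":[0,0,-0.03],"rot":[0,0,0],"grip":0.015},{"dp":[0,0,-0.015],"rot":[0,0,0],"grip":0.015},{"dp":[0,0,0],"rot":[0,0,0],"grip":0.015},{"dp":[0,0,0],"rot":[0,0,0],"grip":0.015}]'

```text
clock: 14.18
tcp_pos: [0.5341, -0.0325, 0.164]
orientation: [3.111, -0.432, 0.014]
contact_force: [-0.2, 0.4, -0.4]
grip_width: 0.0269
```

Run:
```python
from h import *
o=get_obs();print(o['tcp_pos'],o['orientation'],o['contact_force'])
s=grab('side','s3')['img'][100:310,170:450];cv2.imwrite('pics/s3b.png',cv2.resize(s,(800,600),interpolation=2)[:,:,::-1])
```

```text
[ 0.53412712 -0.03254461  0.16395999] [ 3.11050739 -0.43169971  0.01354786] [-0.16212078  0.3938122  -0.40037695]
```

View pics/s3b.png

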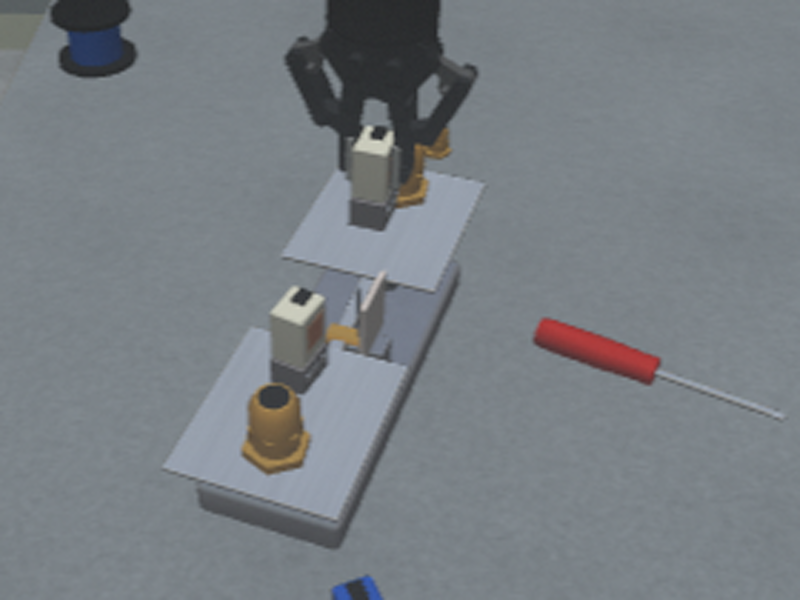

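The relay is upright over the pan (374,175), gland behind it. Correcting and lowering.

Call:
send_rows --motion '[{"dp":[-0.004,-0.0125,0],"rot":[0,0.008,0],"grip":0.015},{"dp":[0,0,0],"rot":[0,0,0],"grip":0.015},{"dp":[0,0,-0.015],"rot":[0,0,0],"grip":0.015},{"dp":[0,0,-0.01],"rot":[0,0,0],"grip":0.015},{"dp":[0,0,0],"rot":[0,0,0],"grip":0.015},{"dp":[0,0,0],"rot":[0,0,0],"grip":0.015}]'

```text
clock: 14.98
tcp_pos: [0.5305, -0.0466, 0.1386]
orientation: [3.109, -0.434, 0.004]
contact_force: [-0.6, -0.7, -1.0]
grip_width: 0.0266
```

Call:
send_rows --motion '[{"dp":[0,0,-0.004],"rot":[0,0,0],"grip":0.015},{"dp":[0,0,-0.003],"rot":[0,0,0],"grip":0.015},{"dp":[0,0,-0.003],"rot":[0,0,0],"grip":0.015},{"dp":[0,0,-0.003],"rot":[0,0,0],"grip":0.015},{"dp":[0,0,-0.002],"rot":[0,0,0],"grip":0.015},{"dp":[0,0,-0.002],"rot":[0,0,0],"grip":0.015},{"dp":[0,0,0],"rot":[0,0,0],"grip":0.015},{"dp":[0,0,0],"rot":[0,0,0],"grip":0.015}]'

```text
clock: 15.98
tcp_pos: [0.5309, -0.0463, 0.121]
orientation: [3.109, -0.433, 0.005]
contact_force: [0.0, 0.6, 0.1]
grip_width: 0.0263
```

Call:
send_rows --motion '[{"dp":[0,0,-0.002],"rot":[0,0,0],"grip":0.015},{"dp":[0,0,-0.002],"rot":[0,0,0],"grip":0.015},{"dp":[0,0,-0.0005],"rot":[0,0,0],"grip":0.015},{"dp":[0,0,0],"rot":[0,0,0],"grip":0.015},{"dp":[0,0,0],"rot":[0,0,0],"grip":0.015},{"dp":[0,0,0],"rot":[0,0,0],"grip":0.015}]'

```text
clock: 16.73
tcp_pos: [0.531, -0.0463, 0.1164]
orientation: [3.109, -0.433, 0.006]
contact_force: [0.0, -0.1, -0.0]
grip_width: 0.0266
```

Run:
```python
from h import *
o=get_obs();print(o['tcp_pos'],o['orientation'],o['contact_force'])
s=grab('side','s4')['img'][100:310,170:450];cv2.imwrite('pics/s4b.png',cv2.resize(s,(800,600),interpolation=2)[:,:,::-1])
```

```text
[ 0.53104071 -0.04629077  0.11639068] [ 3.10906346 -0.43308436  0.00592565] [ 0.03830849 -0.09006242 -0.0429765 ]
```

View pics/s4b.png

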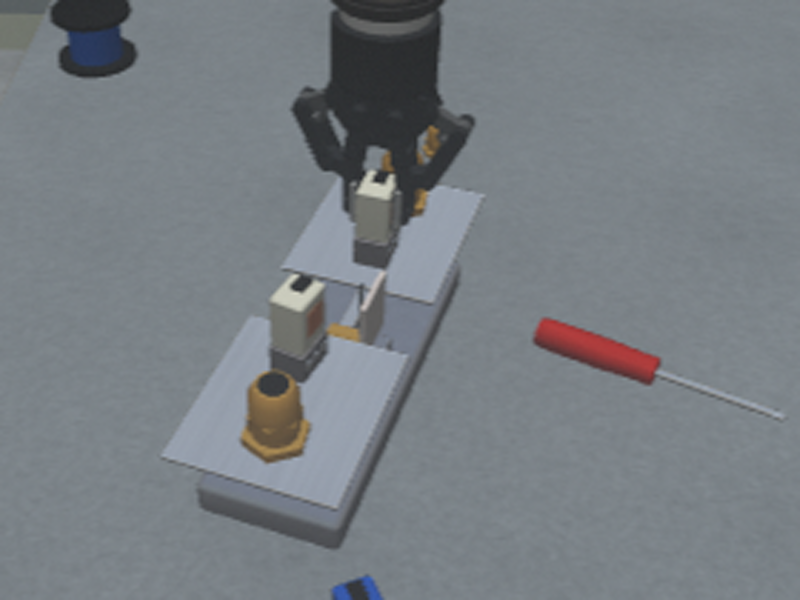

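The loaded pan has risen, the relay stands on the pan, and the force is about zero. Releasing gently.

Call:
send_rows --motion '[{"dp":[0,0,0],"rot":[0,0,0],"grip":0.03},{"dp":[0,0,0],"rot":[0,0,0],"grip":0.036},{"dp":[0,0,0],"rot":[0,0,0],"grip":0.045},{"dp":[0,0,0],"rot":[0,0,0],"grip":0.055},{"dp":[0,0,0],"rot":[0,0,0],"grip":0.06},{"dp":[0,0,0.02],"rot":[0,0,0],"grip":0.06},{"dp":[0,0,0.04],"rot":[0,0,0],"grip":0.06},{"dp":[0,0,0.05],"rot":[0,0,0],"grip":0.06},{"dp":[0,0,0.05],"rot":[0,0,0],"grip":0.06},{"dp":[-0.02,-0.05,0.03],"rot":[0,0,0],"grip":0.06},{"dp":[-0.02,-0.06,0],"rot":[0,0,0],"grip":0.06},{"dp":[0,-0.06,0],"rot":[0,0,0],"grip":0.06},{"dp":[0,-0.06,0],"rot":[0,0,0],"grip":0.06},{"dp":[0,-0.06,0],"rot":[0,0,0],"grip":0.06},{"dp":[0,0,0],"rot":[0,0,0],"grip":0.06},{"dp":[0,0,0],"rot":[0,0,0],"grip":0.06},{"dp":[0,0,0],"rot":[0,0,0],"grip":0.06},{"dp":[0,0,0],"rot":[0,0,0],"grip":0.06},{"dp":[0,0,0],"rot":[0,0,0],"grip":0.06},{"dp":[0,0,0],"rot":[0,0,0],"grip":0.06}]'

```text
clock: 19.27
tcp_pos: [0.4884, -0.3391, 0.3143]
orientation: [3.11, -0.416, 0.011]
contact_force: [-0.3, 0.0, -1.3]
grip_width: 0.0602
```

Run:
```python
from h import *
o=get_obs();print(o['clock'],o['tcp_pos'],o['contact_force'])
s=grab('side','s5')['img'][100:310,170:450];cv2.imwrite('pics/s5b.png',cv2.resize(s,(800,600),interpolation=2)[:,:,::-1])
```

```text
19.275 [ 0.48842826 -0.33908978  0.31430973] [-0.27559753  0.01435082 -1.27123556]
```

View pics/s5b.png

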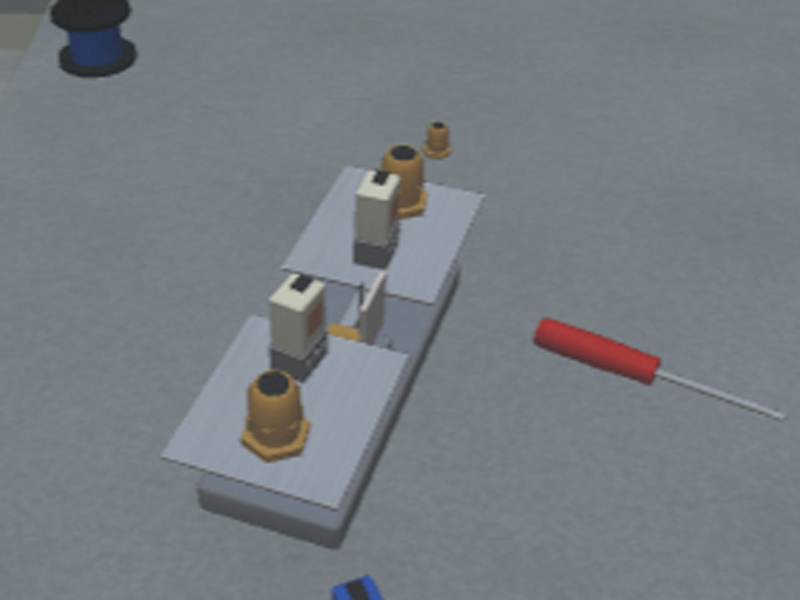

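Both parts stand upright on the pan and the pans look level. One check for residual swing before handing in.

Call:
send_rows --motion '[{"dp":[0,0,0],"rot":[0,0,0],"grip":0.06},{"dp":[0,0,0],"rot":[0,0,0],"grip":0.06},{"dp":[0,0,0],"rot":[0,0,0],"grip":0.06},{"dp":[0,0,0],"rot":[0,0,0],"grip":0.06},{"dp":[0,0,0],"rot":[0,0,0],"grip":0.06},{"dp":[0,0,0],"rot":[0,0,0],"grip":0.06},{"dp":[0,0,0],"rot":[0,0,0],"grip":0.06},{"dp":[0,0,0],"rot":[0,0,0],"grip":0.06}]'

```text
clock: 20.32
tcp_pos: [0.4884, -0.3392, 0.3143]
orientation: [3.11, -0.416, 0.011]
contact_force: [0.1, -0.7, -0.5]
grip_width: 0.0601
```

Run:
```python
from h import *
grab('side','s6')
L=lambda n:cv2.cvtColor(np.load(f'pics/{n}.npz')['img'],cv2.COLOR_RGB2GRAY)
def sh(a,b):
    t=L(a)[226:266,250:284]; r=cv2.matchTemplate(cv2.resize(L(b)[205:285,235:300],None,fx=8,fy=8,interpolation=2),cv2.resize(t,None,fx=8,fy=8,interpolation=2),5)
    x,y=cv2.minMaxLoc(r)[3];return x/8-15,y/8-21
f=dict(np.load('pics/side0.npz'))
# loaded pan gland: predicted image shift for beam tilt
X=at(f,266,258,.073+.0)
for d in (.009,.012,.015): print('pred rise',d,np.subtract(proj(f,X+[0,0,d]),proj(f,X)))
for p in [('side0','s5'),('side0','s6'),('s5','s6')]: print(p,sh(*p))
```

```text
pred rise 0.009 [-0.14517602 -3.13820737]
pred rise 0.012 [-0.19409239 -4.19561149]
pred rise 0.015 [-0.2432745  -5.25876008]
('side0', 's5') (-0.125, -4.25)
('side0', 's6') (-0.125, -4.25)
('s5', 's6') (0.0, 0.0)
```

The loaded pan rose by about 12 mm, which is the level position, and it is still.

```bash
python3 -c "
from h import *
print(hand_in())"
```

```text
the job is handed in; nothing more can be done
None
```

The large gland and the pale relay now stand upright side by side on the once-empty pan. The job was handed in at about 20 s on the robot's clock, with the gripper clear of everything; the hand-in gives no verdict.

- **Level:** in the last side images the loaded pan had shifted 4.25 px, against 4.2 px predicted for the 12 mm rise to level.
- **Swing:** two images taken 1 s apart showed no movement.
- **Parts:** the last picture shows both parts upright on the plate, with none of the look-alikes on it.

The first grip on the gland was too high and about 6 mm off to one side, so I opened and re-gripped lower before lifting. No check failed or disagreed.

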